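# Load the waiting blank into its die

## Task

Load the blank that is waiting in the feed sleeve into the die block whose cavity has its outline: only its end sticks out, so draw it right out by that end, let go of it flat on the worktop, then take it by the middle and set it fully down in the matching cavity, flush with the top of the block. Leave the other blank, which lies in the open beside the sleeve, and the tape, torch and pliers where they are.

Things in the scene. Friction and masses are not known exactly. Their poses are not given: they have to be found in the camera images.
- feed: Fixed grey sheet-metal sleeve, 101 (x) x 104 (y) x 24 mm high. Open mouth at x = -47.5 mm, stop at x = +47.5 mm; inside 60 mm wide, 20 mm high, floored by the worktop. Either blank may be in it, lying along its x axis and sticking about 68 mm out of the mouth; drawn 95 mm it is out. Origin: centre of the underside; x along the sleeve, away from the mouth.
- blank_oblong: Loose aluminium blank, 160 (x) x 54 (y) x 16 mm thick, about 0.25 kg, with straight sides 106 mm long and full half-round ends of radius 27 mm. Lies flat. Origin: centre of its underside; x along its length, z up; it is symmetric, so either end may lead.
- blank_square: Loose aluminium blank, 160 (x) x 44 (y) x 16 mm thick, about 0.25 kg, a plain bar with square-cornered ends. Lies flat. Origin: centre of its underside; x along its length, z up; it is symmetric, so either end may lead.
- die_oblong: Fixed dark steel die block, 200 (x) x 124 (y) x 24 mm high. Its cavity is 164 x 58 mm, 16 mm deep, with half-round ends of radius 29 mm. Its top edge has a 3 mm chamfer. A finger relief 44 mm wide (along x) runs across the whole block through the middle of both long sides of the cavity, down to the cavity floor. Origin: centre of the underside; x along the cavity, z up.
- die_oblong_seat (a point): Centre of the floor of the round-ended cavity, 8 mm above the worktop; axes as the block's.
- die_square: Fixed dark steel die block, 200 (x) x 124 (y) x 24 mm high. Its cavity is a square-cornered rectangle, 164 x 48 mm, 16 mm deep. Its top edge has a 3 mm chamfer. A finger relief 44 mm wide (along x) runs across the whole block through the middle of both long sides of the cavity, down to the cavity floor. Origin: centre of the underside; x along the cavity, z up.
- die_square_seat (a point): Centre of the floor of the square-cornered cavity, 8 mm above the worktop; axes as the block's.
- tape: Bystander: roll of black tape, 66 mm across, 19 mm high, lying flat. Origin: centre of its underside.
- torch: Bystander: black torch lying flat, 32 x 132 (y) x 28 mm. Origin: centre of its underside.
- pliers: Bystander: blue-handled pliers lying flat, 54 x 155 (y) x 16 mm. Origin: centre of the underside.

How it is judged (in metres and radians):
On the way:
1. the blank from the sleeve has been drawn out (85 mm or more from its start) and lies flat on the worktop, let go (((distance of blank_oblong from where it was at the start of the episode above 0.085 m and height (world z) of blank_oblong below 0.004 m and angle between blank_oblong's own z axis and vertical below 0.06 rad and contact force between blank_oblong and the fingers below 0.3 N and linear speed of blank_oblong below 0.03 m/s) or (distance of blank_square from where it was at the start of the episode above 0.085 m and height (world z) of blank_square below 0.004 m and angle between blank_square's own z axis and vertical below 0.06 rad and contact force between blank_square and the fingers below 0.3 N and linear speed of blank_square below 0.03 m/s))), for 0.1 s.
At the end, for the whole second after the job is handed in: The blank that was in the sleeve lies in the cavity of its own outline, released and at rest: its centre within 5 mm of the cavity's, its underside within 2.5 mm of the cavity floor, level within 0.04 rad. The other blank still lies within 20 mm of where it was, outside the sleeve (((horizontal distance between blank_oblong and die_oblong_seat below 0.005 m and z of blank_oblong in the frame of die_oblong_seat between -0.003 and 0.0025 m and angle between blank_oblong's own z axis and vertical below 0.04 rad and linear speed of blank_oblong below 0.02 m/s and contact force between blank_oblong and the fingers below 0.1 N and distance of blank_square from where it was at the start of the episode below 0.02 m and horizontal distance between blank_square and feed above 0.1 m) or (horizontal distance between blank_square and die_square_seat below 0.005 m and z of blank_square in the frame of die_square_seat between -0.003 and 0.0025 m and angle between blank_square's own z axis and vertical below 0.04 rad and linear speed of blank_square below 0.02 m/s and contact force between blank_square and the fingers below 0.1 N and distance of blank_oblong from where it was at the start of the episode below 0.02 m and horizontal distance between blank_oblong and feed above 0.1 m))); the robot touches nothing.
It fails at once if the other blank is moved as well: both blanks are more than 20 mm from their starts (distance of each of blank_oblong, blank_square from where it was at the start of the episode above 0.02 m).
It fails at once if the tape, torch or pliers are moved by more than 30 mm (distance of any of tape, torch, pliers from where it was at the start of the episode above 0.03 m).
It also fails if it takes over 45 s, if anything falls off the work surface, if the arm or the gripper's body presses on something with over 40 N, if the wrist force passes 120 N, or if a joint passes its speed limit or range.

## Robot

A 6-joint arm with a two-finger parallel gripper is mounted at the origin on a cart in front of the work surface, level with it; the furniture and walls round the work are solid. World frame = base frame: x ahead of the robot, y to its left, z up, the work surface at z = 0. Lengths are in m, angles in degrees, forces in N, time in s.
With the tool pointing down it reaches from about 0.35 to 0.875 m from the base axis. Payload 4.2 kg.
Tool frame: the origin (TCP) lies on the mounting face of the last link; the fingertips stand 182 mm ahead of it and the grasp point (between the pads) lies 164 mm ahead of it (r.tcp_to_grasp is the distance from the TCP to the grasp point, in m); z points along the fingers, y is the line along which they close (so a half turn about z gives the same grasp; the last joint's range is limited). The gripper opens to 87 mm and grips with 3 to 60 N. Pads are 19 mm wide; open, the fingers measure 117 mm over their backs; the gripper's body (75 mm by 190 mm) begins 51 mm behind the grasp point.
Start: joints at [91.307, 22.042, 0.453, 0, -68.411, -14.817], TCP at [0.146, 0.608, 0.405] pointing down, gripper open.
Joint ranges: [-179.83, 179.83], [-69.29, 118.12], [-61.27, 80.66], [-181.25, 117.63], [-171.15, -9.14], [-177.46, 177.46]. Speed limits (degrees/s): [159.86, 159.86, 180, 180, 180, 180].

## Interface

Orientations are given as a 3x3 rotation matrix whose columns are the frame's x, y, z axes.
In Python, from station import sense, eyes, r gives the robot as it stands.
- The arm moves only by the tool jog_arm, never from a script. Its argument "increments" is a list of rows, each a list of 4 numbers: the shift along the tool's x, y, z normalised to -1 to 1, where 1 is 0.02 m, then the turn about the tool's z normalised to -1 to 1, where 1 is 0.08 rad. A call has 1 to 10 rows; each row shifts and turns the commanded pose from where the row before left it, along the tool's axes as they then stand; what a row does not reach is not made up. A row lasts 1/10 s, in which the tool goes at most 50 mm and 8.59 degrees, less where a joint would pass 70% of its speed; a pose out of reach is approached as far as the arm can. A call with a number of a shift or a turn outside -1 to 1 is refused whole. A call with a gripper value outside its range is refused whole. "grip" is the finger opening in mm, from 0 to 87, set as the call begins (left out, the last holds). The fingers move at their own pace and stop on an object; the grip force is fixed at half the most. Time passes only in rows, so rows that do not move let the fingers close. It gives the time, the measured TCP pose, the force, the opening and the grip force at its end, in the units of the state.
- sense(): the state, without advancing time (a new reading comes with each control period).
- eyes.capture(name): name is "scene" or "side" or "wrist"; returns the picture (420x560x3 uint8, blue, green, red); there is no depth.
- eyes.get_calibration(name): a dict with "camera_matrix" (3x3 intrinsics, pixels), "k1" (the pictures are not rectified: a ray, as slopes to the right and down, at radius r is drawn at 1 + k1 r^2 times it, then the intrinsics apply), "R" (3x3) and "t" (3): a world point X has camera coordinates R X + t; the wrist camera has in their place "T_tool_cam" (4x4, takes a point from camera to tool coordinates, whose origin is the TCP and whose axes are the flange's). Camera axes: x right, y down, z forward; pixel columns grow to the right and rows downward; lengths in m; the calibration is good to about 2 mm. A picture is of the moment at which its call begins: read the wrist's pose just before it. get_calibration takes no time and is no camera call.
- r.finish_job(): hands the job in; it is judged then, once.
Trained networks look in the newest picture that a camera, given by its name, has taken for a name from the list of things; names that differ only in an ending like _2 or _b are one class to them, and where a whole thing is asked for, a point or a joint stands for the part that bears it (a point fixed in the world has none). Each returns a list of dicts, best first, with "conf" (0 to 1); they miss things now and then, are a little off and sometimes report something else, mostly with a low value. They report only what shows in the picture. A call takes as long as a camera call.
- eyes.spot_in(camera, name): "centre" ([x, y, z] in m, in world coordinates, good to about 4 mm: the middle of the surface that is visible of it).
- eyes.outline_of(camera, name): "mask" (420x560 bool, what is visible of it).
The state is a dict: "time_s": time; "joints": joint angles; "joint_velocities": joint speeds; "effort": joint torques, N m; "tcp_pos": TCP position; "ee_rot": TCP orientation; "wrist_force": force on the tool from outside, world axes, zero at the start; "moment": the same for the moment, N m; "gripper_width": opening from 0.0 (shut) to 1.0 (fully open); "gripper_force": force on a finger pad.
Only numpy, scipy, OpenCV 4.12 (cv2) and the standard library are available. Lean on these libraries where they do the work, as an engineer would, in place of code of your own. Each camera call takes 0.05 s, during which the arm holds its last target. There are 200 camera calls.

## Working session

There is one attempt and no reset: what is moved stays moved. The work goes in short steps, Python scripts to look and compute and a tool call to move; the robot and the scene stay as the last step left them, time stands still between calls to the robot, and variables do not carry over. Pictures are saved under pics/ and viewed, at most 10 in all, crops included, and the job is handed in when it is done.

Besides the shell and the picture viewer there is one more tool, called as name([rows], argument=value, ...), one row to a line, values as JSON. jog_arm: Moves the arm, as the interface text tells. Its arguments: {"type":"object","properties":{"increments":{"type":"array"},"grip":{"type":"number"}},"required":["increments"]}

```bash
mkdir -p pics; ls; cat > h.py <<'E'
import numpy as np,cv2
from station import sense,eyes,r
def cam(n,s=None):
    c=eyes.get_calibration(n);K=np.array(c["camera_matrix"])
    if n=="wrist":
        T=np.array(c["T_tool_cam"]);s=s or sense()
        W=np.eye(4);W[:3,:3]=s["ee_rot"];W[:3,3]=s["tcp_pos"];M=W@T
        return K,c["k1"],M[:3,:3],M[:3,3]
    R=np.array(c["R"]);return K,c["k1"],R.T,-R.T@np.array(c["t"])
def rays(C,px):
    K,k1,Rw,o=C
    d=cv2.undistortPoints(np.array(px,float).reshape(-1,1,2),K,np.array([k1,0,0,0,0.])).reshape(-1,2)
    return o,np.c_[d,np.ones(len(d))]@Rw.T
def onz(C,px,z):
    o,d=rays(C,px);return (o+d*((z-o[2])/d[:,2])[:,None])[:,:2]
def rect(mask,C,z):
    cs,_=cv2.findContours(mask.astype(np.uint8),cv2.RETR_EXTERNAL,cv2.CHAIN_APPROX_NONE)
    p=max(cs,key=cv2.contourArea).reshape(-1,2);w=onz(C,p,z)
    (c,s,a)=cv2.minAreaRect((w*1000).astype(np.float32))
    if s[0]<s[1]: s=s[::-1];a+=90
    return np.round(c,1),np.round(s,1),round((a+90)%180-90,2)
E
python3 - <<'E'
from h import *
names=["feed","blank_oblong","blank_square","die_oblong","die_square","tape","torch","pliers"]
zt=[.024,.016,.016,.024,.024,.019,.028,.016]
ims=[]
for n in ["scene","side"]:
    im=eyes.capture(n);ims.append(im);C=cam(n);print(n,np.round(C[3],3))
    for m,z in zip(names,zt):
        s=eyes.spot_in(n,m);o=eyes.outline_of(n,m)
        print(m,[(np.round(q["centre"],3).tolist(),round(q["conf"],2)) for q in s[:2]],[rect(q["mask"],C,z)+(round(q["conf"],2),) for q in o[:1]])
cv2.imwrite("pics/a.png",ims[0]);cv2.imwrite("pics/b.png",ims[1])
print(sense()["time_s"],np.round(sense()["ee_rot"],3))
E
```

```text
pics
scene [-0.531 -0.596  1.138]
feed [([0.631, 0.016, 0.028], 0.77)] [(array([618.3,  10.9]), array([116.4, 116.1]), -7.83, 0.58)]
blank_oblong [([0.547, 0.028, 0.016], 0.9)] [(array([545.9,  31.5]), array([92.2, 67.5]), -2.35, 0.52)]
blank_square [([0.591, -0.13, 0.013], 0.56)] [(array([ 585.3, -132.1]), array([171.7,  50.4]), -4.58, 0.74)]
die_oblong [([0.466, 0.272, 0.016], 0.88)] [(array([462.6, 266.7]), array([227.3, 138.7]), 13.62, 0.6)]
die_square [([0.436, -0.344, 0.024], 0.61), ([0.63, 0.011, 0.027], 0.28)] [(array([ 431.8, -344.7]), array([217. , 133.1]), -14.54, 0.59)]
tape [([0.364, 0.098, 0.015], 0.74)] [(array([358.6,  92.1]), array([75.9, 62.7]), 34.91, 0.64)]
torch [([0.763, -0.143, 0.019], 0.66), ([0.588, -0.13, 0.016], 0.55)] [(array([ 754.9, -145.8]), array([132.1,  49.6]), -61.72, 0.71)]
pliers [([0.501, 0.498, 0.01], 0.77), ([0.43, -0.341, 0.021], 0.42)] [(array([506. , 504.6]), array([155.8,  64.9]), -87.12, 0.85)]
side [ 0.449 -1.625  0.755]
feed [([0.635, -0.004, 0.019], 0.86)] [(array([628.7,  -8.6]), array([145.6,  95. ]), 83.08, 0.79)]
blank_oblong [([0.552, 0.02, 0.016], 0.5)] [(array([546.6,  15.6]), array([75.7, 67.4]), 88.87, 0.63)]
blank_square [([0.592, -0.146, 0.02], 0.79)] [(array([ 591.2, -143.8]), array([153.8,  71.1]), -1.35, 0.77)]
die_oblong [([0.473, 0.248, 0.016], 0.57)] [(array([466.2, 245. ]), array([207.1, 176.9]), 13.53, 0.93)]
die_square [([0.437, -0.352, 0.018], 0.56)] [(array([ 435.8, -362. ]), array([207.7, 160.4]), -14.67, 0.75)]
tape [([0.37, 0.081, 0.017], 0.45)] [(array([366.1,  77.3]), array([90., 57.]), -88.57, 0.74)]
torch [([0.769, -0.161, 0.019], 0.85)] [(array([ 761.2, -170.1]), array([162.9,  53.5]), -61.42, 0.82)]
pliers [([0.514, 0.49, 0.015], 0.49)] [(array([510.3, 480.8]), array([154.7,  55.6]), 89.09, 0.41)]
1.7 [[ 0.972 -0.234  0.   ]
 [-0.234 -0.972 -0.   ]
 [ 0.     0.    -1.   ]]
```

View pics/a.png

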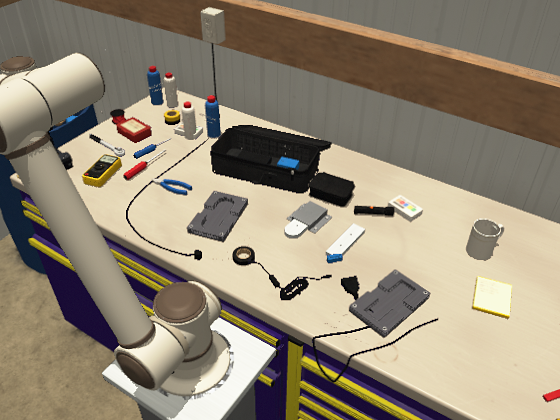

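View pics/b.png

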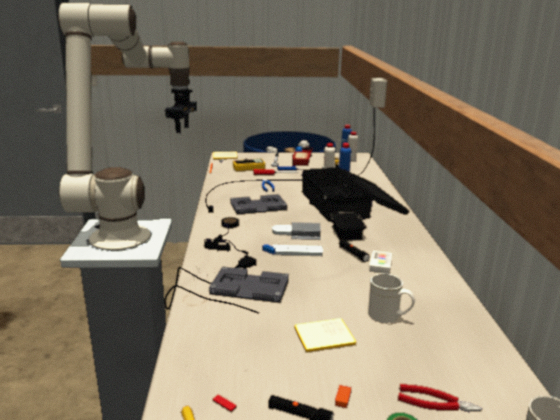

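The scene view shows the round end of the oblong blank at px (293,230), sticking out of the sleeve at (310,217) towards the robot. The square blank is at (345,240), the oblong die at (217,215) and the square die at (390,300). The side view agrees. So the oblong blank goes into die_oblong. I'll move the wrist over that die to measure it.

jog_arm([
  [1,0.7,0,0],
  [1,0.7,0,0],
  [1,0.7,0,0],
  [1,0.7,0,0],
  [1,0.7,0,0],
  [1,0.7,0,0],
  [1,0.7,0,0],
  [1,0.7,0,0],
  [1,0.7,0,0],
  [1,0.7,0,0],
])

```text
time_s: 2.7
tcp_pos: [0.3083, 0.424, 0.405]
ee_rot: [[0.972, -0.233, 0.0], [-0.233, -0.972, 0.0], [0.0, -0.0, -1.0]]
wrist_force: [0.7, -0.0, 0.3]
gripper_width: 0.996
gripper_force: 0.0
```

jog_arm([
  [1,0.7,0,0],
  [1,0.7,0,0],
  [1,0.7,0,0],
  [1,0.7,0,0],
  [1,0.7,0,0],
  [1,0.7,0,0],
  [1,0.7,0,0],
  [0,0,0,0],
  [0,0,0,0],
])

```text
time_s: 3.6
tcp_pos: [0.4211, 0.2966, 0.4048]
ee_rot: [[0.972, -0.235, 0.0], [-0.235, -0.972, 0.0], [-0.0, -0.0, -1.0]]
wrist_force: [-0.3, 1.3, 0.3]
gripper_width: 1.001
gripper_force: 0.0
```

```bash
cat > look.py <<'E'
from h import *
import sys
def look(tag,names,save=True):
    s=sense();im=eyes.capture("wrist");C=cam("wrist",s)
    if save: cv2.imwrite(f"pics/{tag}.png",im)
    print("t",s["time_s"],"tcp",np.round(s["tcp_pos"],4),"cam",np.round(C[3],3),"F",np.round(s["wrist_force"],1))
    out={}
    for m,z in names:
        o=eyes.outline_of("wrist",m);p=eyes.spot_in("wrist",m)
        if o:
            out[m]=o[0]["mask"];print(m,rect(o[0]["mask"],C,z),round(o[0]["conf"],2),[np.round(q["centre"],3).tolist() for q in p[:1]])
        else: print(m,"none")
    np.savez(f"pics/{tag}.npz",im=im,K=C[0],k1=C[1],R=C[2],o=C[3],**out)
E
python3 - <<'E'
from look import *
look("w1",[("die_oblong",.024),("feed",.024),("blank_oblong",.016)])
print(np.round(eyes.get_calibration("wrist")["T_tool_cam"],3))
E
```

```text
t 3.6 tcp [0.4211 0.2966 0.4048] cam [0.488 0.28  0.385] F [-0.3  1.3  0.3]
die_oblong (array([469.2, 272.7]), array([201.1, 125.3]), 13.24) 0.93 []
feed none
blank_oblong none
[[ 0.    -0.968 -0.253  0.068]
 [ 1.     0.     0.     0.001]
 [-0.    -0.253  0.968  0.02 ]
 [ 0.     0.     0.     1.   ]]
```

View pics/w1.png

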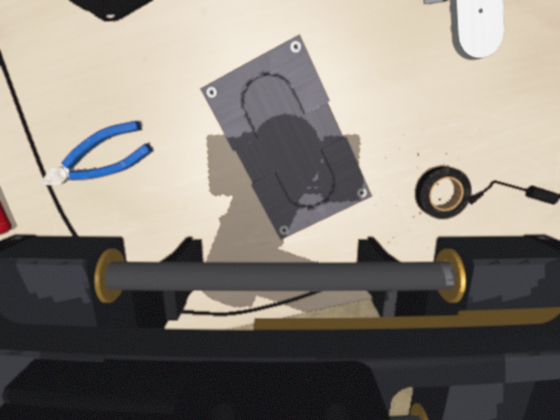

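The wrist view shows the die at px (285,135). The pliers, the tape and the blank's round end (478,30) stay clear of it, and the measured outline of 201x125 mm confirms the 24 mm top height. Next I go to the sleeve.

jog_arm([
  [0.6,1,0,0],
  [0.6,1,0,0],
  [0.6,1,0,0],
  [0.6,1,0,0],
  [0.6,1,0,0],
  [0.6,1,0,0],
  [0.6,1,0,0],
  [0.6,1,0,0],
  [0.6,1,0,0],
  [0.6,1,0,0],
])

```text
time_s: 4.95
tcp_pos: [0.491, 0.0737, 0.4049]
ee_rot: [[0.972, -0.233, 0.0], [-0.233, -0.972, 0.0], [0.0, -0.0, -1.0]]
wrist_force: [-0.1, 0.7, 0.7]
gripper_width: 0.998
gripper_force: 0.0
```

jog_arm([
  [0.6,1,0,0],
  [0.6,1,0,0],
  [0,0,0,0],
  [0,0,0,0],
])

```text
time_s: 5.35
tcp_pos: [0.5049, 0.0299, 0.4046]
ee_rot: [[0.972, -0.234, -0.0], [-0.234, -0.972, 0.0], [-0.0, -0.0, -1.0]]
wrist_force: [-0.3, 0.7, -0.3]
gripper_width: 0.999
gripper_force: 0.0
```

```bash
python3 - <<'E'
from look import *
look("w2",[("die_oblong",.024),("feed",.024),("blank_oblong",.016),("blank_square",.016)])
E
```

```text
t 5.35 tcp [0.5049 0.0299 0.4046] cam [0.571 0.013 0.384] F [-0.3  0.7 -0.3]
die_oblong (array([502.6, 273.6]), array([137.6, 136.1]), -76.45) 0.6 [[0.531, 0.254, 0.021]]
feed (array([631.9,  25.4]), array([108.4, 100.9]), 85.28) 0.7 []
blank_oblong (array([548.3,  33.7]), array([68. , 54.3]), -4.1) 0.83 [[0.548, 0.032, 0.016]]
blank_square (array([ 590.1, -125.4]), array([160.2,  50.2]), -3.98) 0.71 [[0.6, -0.125, 0.016]]
```

View pics/w2.png

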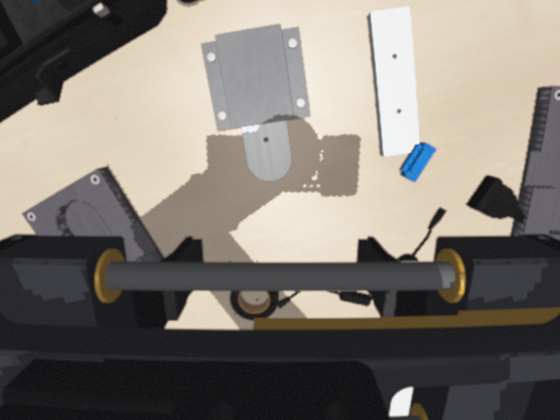

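The wrist view shows the blank's end from px (268,180) to the mouth at y≈125. It measures 68.0 x 54.3 mm at z=16 mm with yaw -4.1°, so scale and height agree. I align and descend onto the straight part, 42 mm from the tip.

jog_arm([
  [0,0,0,-0.68],
  [0,0,0,-0.68],
  [0,0,0,-0.68],
  [0.51,-0.07,1,0],
  [0.51,-0.07,1,0],
  [0.51,-0.07,1,0],
  [0.51,-0.07,1,0],
  [0.51,-0.07,1,0],
  [0,0,1,0],
  [0,0,0,0],
])

```text
time_s: 6.8
tcp_pos: [0.5555, 0.033, 0.2818]
ee_rot: [[0.997, -0.073, -0.007], [-0.073, -0.997, -0.002], [-0.007, 0.002, -1.0]]
wrist_force: [-0.4, -0.5, -0.3]
gripper_width: 0.997
gripper_force: 0.0
```

```bash
python3 - <<'E'
from look import *
look("w3",[("feed",.024),("blank_oblong",.016)])
for t in ("w1","w2","w3"):
    d=np.load(f"pics/{t}.npz");print(t,onz((d["K"],float(d["k1"]),d["R"],d["o"]),[[110,15]],.1))
E
```

```text
t 6.8 tcp [0.5555 0.033  0.2818] cam [0.624 0.027 0.261] F [-0.4 -0.5 -0.3]
feed (array([632.1,  26.6]), array([104.9, 100.6]), 85.36) 0.96 [[0.632, 0.03, 0.022]]
blank_oblong (array([547.7,  33.5]), array([65.8, 54.3]), -4.78) 0.81 [[0.551, 0.036, 0.015]]
w1 [[0.61585968 0.39790513]]
w2 [[0.69939192 0.1311116 ]]
w3 [[0.68303979 0.10459153]]
```

View pics/w3.png

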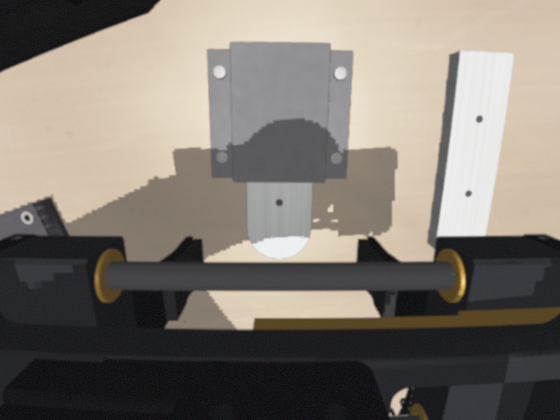

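The second height gives the same sizes and position, with yaw about -4.6°. Descend and grip.

jog_arm([
  [0,0,1,0.11],
  [0,0,1,0],
  [0,0,1,0],
  [0,0,1,0],
  [0,0,0.5,0],
  [0,0,0.33,0],
  [0,0,0,0],
])

```text
time_s: 7.75
tcp_pos: [0.5564, 0.0332, 0.1882]
ee_rot: [[0.997, -0.081, -0.0], [-0.081, -0.997, -0.0], [-0.0, 0.0, -1.0]]
wrist_force: [-0.6, -0.3, 1.0]
gripper_width: 0.998
gripper_force: 0.0
```

jog_arm([
  [0,0,0,0],
  [0,0,0,0],
  [0,0,0,0],
  [0,0,0,0],
  [0,0,0,0],
  [0,0,0,0],
], grip=40)

```text
time_s: 8.35
tcp_pos: [0.5563, 0.0331, 0.1884]
ee_rot: [[0.997, -0.081, 0.0], [-0.081, -0.997, 0.0], [0.0, -0.0, -1.0]]
wrist_force: [-0.2, -0.4, 2.2]
gripper_width: 0.621
gripper_force: 30.0
```

jog_arm([
  [-0.3,0,0,0],
  [-0.6,0,0,0],
  [-0.7,0,0,0],
  [-0.7,0,0,0],
  [-0.7,0,0,0],
  [-0.7,0,0,0],
  [-0.7,0,0,0],
  [-0.7,0,0,0],
  [-0.5,0,0,0],
  [0,0,0,0],
])

```text
time_s: 9.35
tcp_pos: [0.4432, 0.0421, 0.1883]
ee_rot: [[0.997, -0.081, -0.002], [-0.081, -0.997, -0.001], [-0.002, 0.001, -1.0]]
wrist_force: [-3.8, 2.4, 5.6]
gripper_width: 0.615
gripper_force: 30.0
```

jog_arm([
  [0,0,0,0],
  [0,0,0,0],
  [0,0,0,0],
  [0,0,-1,0],
  [0,0,-1,0],
  [0,0,-1,0],
  [0,0,-1,0],
  [0,0,-1,0],
  [0,0,0,0],
], grip=80)

```text
time_s: 10.25
tcp_pos: [0.4458, 0.0425, 0.2905]
ee_rot: [[0.997, -0.081, 0.006], [-0.081, -0.997, 0.002], [0.006, -0.003, -1.0]]
wrist_force: [0.3, 0.3, 0.7]
gripper_width: 0.921
gripper_force: 0.0
```

```bash
python3 - <<'E'
from look import *
look("w4",[("feed",.024),("blank_oblong",.016)])
E
```

```text
t 10.25 tcp [0.4458 0.0425 0.2905] cam [0.514 0.036 0.271] F [0.3 0.3 0.7]
feed (array([591.6,  29.8]), array([104.6,  31.1]), 85.32) 0.81 [[0.593, 0.03, 0.022]]
blank_oblong (array([480.5,  38.8]), array([157.9,  54.5]), -5.02) 0.58 [[0.488, 0.04, 0.014]]
```

View pics/w4.png

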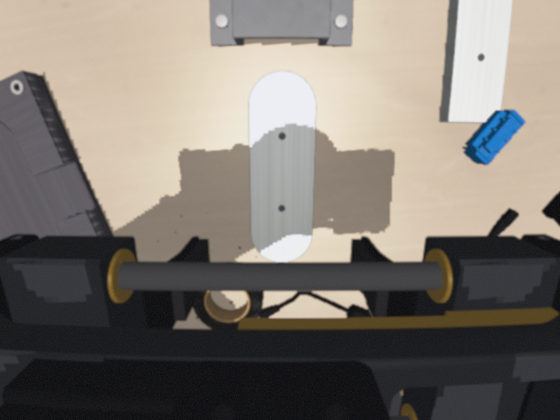

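The blank is fully out, spanning px y 70–262 with the sleeve mouth edge at y≈45, and it has been released. For the fit I'll view the die from the same relative pose, so that calibration bias cancels.

jog_arm([
  [0,0,-0.2,-0.975],
  [0,0,-0.2,-0.975],
  [0,0,0,-0.975],
  [0,0,0,-0.975],
  [0.18,-1,0,0],
  [0.18,-1,0,0],
  [0.18,-1,0,0],
  [0.18,-1,0,0],
  [0.18,-1,0,0],
  [0.18,-1,0,0],
])

```text
time_s: 11.5
tcp_pos: [0.438, 0.1648, 0.2951]
ee_rot: [[0.974, 0.229, -0.002], [0.229, -0.974, -0.001], [-0.002, 0.001, -1.0]]
wrist_force: [-0.2, 0.6, -0.7]
gripper_width: 0.923
gripper_force: 0.0
```

jog_arm([
  [0.18,-1,0,0],
  [0.18,-1,0,0],
  [0.18,-1,0,0],
  [0.18,-1,0,0],
  [0.18,-1,0,0],
  [0,0,0,0],
  [0,0,0,0],
  [0,0,0,0],
])

```text
time_s: 12.3
tcp_pos: [0.4328, 0.2649, 0.2957]
ee_rot: [[0.974, 0.228, -0.001], [0.228, -0.974, -0.001], [-0.001, 0.001, -1.0]]
wrist_force: [-0.2, -0.7, 0.6]
gripper_width: 0.919
gripper_force: 0.0
```

```bash
python3 - <<'E'
from look import *
look("w5",[("die_oblong",.024),("blank_oblong",.016)])
d=np.load("pics/w4.npz");C=(d["K"],float(d["k1"]),d["R"],d["o"])
print("holes",onz(C,[[282,136],[282,208]],.016))
E
```

```text
t 12.3 tcp [0.4328 0.2649 0.2957] cam [0.499 0.28  0.275] F [-0.2 -0.7  0.6]
die_oblong (array([477.6, 275.2]), array([183.6, 126. ]), 13.26) 0.57 [[0.49, 0.273, 0.02]]
blank_oblong (array([504. ,  43.8]), array([107.7,  65.3]), -3.1) 0.82 [[0.498, 0.053, 0.014]]
holes [[0.50989768 0.0355244 ]
 [0.45031638 0.0402529 ]]
```

View pics/w5.png

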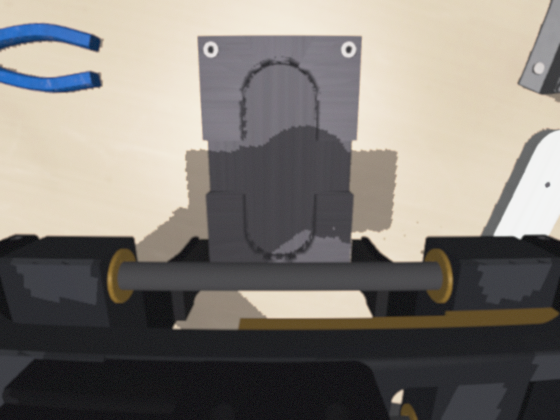

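The die is centred under the view: cavity ends at px y≈59 and 257, top corners (199,37) and (361,37), relief edges at y≈140 and 193. I'll work out its centre from those.

```bash
python3 - <<'E'
from h import *
d=np.load("pics/w5.npz");C=(d["K"],float(d["k1"]),d["R"],d["o"])
f=lambda p:onz(C,p,.024)*1000
a=f([[199,37],[361,37],[280,58.5],[280,258],[203,140],[357,140],[207,192.5],[353,192.5],[211,49],[348,49],[241,100],[320,100]])
u=np.array([np.cos(np.radians(13.25)),np.sin(np.radians(13.25))]);v=np.array([-u[1],u[0]])
print(np.c_[a@u,a@v].round(1)); print("ref",np.array([469.5,273])@u,np.array([469.5,273])@v)
# edges from gray gradients along centre line
g=cv2.cvtColor(d["im"],cv2.COLOR_BGR2GRAY)
g4=cv2.cvtColor(np.load("pics/w4.npz")["im"],cv2.COLOR_BGR2GRAY)
print(g[50:70,280],g[245:266,280]);print(g[90:91,232:328])
print("w4 col282",g4[64:78,282],g4[252:268,282])
E
```

```text
[[618.  218.4]
 [618.   96.8]
 [602.2 157.7]
 [440.  157.8]
 [541.7 219.3]
 [541.6  96.1]
 [498.8 218.5]
 [498.7  96.9]
 [609.4 209.7]
 [609.3 106.3]
 [572.1 188. ]
 [572.  126.6]]
ref 519.5732685689997 158.12295402162903
[128 126 127 126 126 127 124 126 127 128 121  97  75  65  86 106 117 117
 117 116] [ 88  99 103 105 111 112 108 100  78  59  54  54  61  67  92 105 105  84
  66  56  61]
[[127 127 130 127 128 127 124 114 102  89  83  92  98  99 105 114 114 115
  114 115 115 115 117 117 118 118 117 118 118 117 116 116 115 114 114 113
  113 115 114 117 117 120 119 121 118 119 117 117 116 115 116 115 117 117
  117 116 117 114 116 115 116 116 116 117 116 117 119 119 121 119 118 116
  116 114 116 116 116 118 119 118 109  98  93  86  82  86 102 117 125 128
  130 129 128 129 127 128]]
w4 col282 [227 227 228 228 228 226 225 228 236 238 238 238 238 238] [237 238 237 237 237 237 238 238 235 216 143  71  49  57  55  60]
```

jog_arm([
  [0,0,0,0.97],
  [0,0,0,0.97],
  [0,0,0,0.97],
  [0,0,0,0.97],
  [0.27,0.92,0,0],
  [0.27,0.92,0,0],
  [0.27,0.92,0,0],
  [0.27,0.92,0,0],
  [0.27,0.92,0,0],
  [0.27,0.92,0,0],
])

```text
time_s: 13.55
tcp_pos: [0.4565, 0.1518, 0.2963]
ee_rot: [[0.997, -0.08, 0.0], [-0.08, -0.997, 0.0], [0.0, -0.0, -1.0]]
wrist_force: [0.5, 0.7, -0.1]
gripper_width: 0.921
gripper_force: 0.0
```

jog_arm([
  [0.27,0.92,0,0],
  [0.27,0.92,0,0],
  [0.27,0.92,0,0],
  [0.27,0.92,0,0],
  [0.27,0.92,0,0],
  [0.27,0.92,0,0],
  [0,0,0.6,0],
  [0,0,0.6,0],
  [0,0,0,0],
  [0,0,0,0],
])

```text
time_s: 14.55
tcp_pos: [0.48, 0.0401, 0.2723]
ee_rot: [[0.997, -0.08, -0.0], [-0.08, -0.997, -0.0], [-0.0, 0.0, -1.0]]
wrist_force: [-0.2, 0.7, -0.6]
gripper_width: 0.922
gripper_force: 0.0
```

jog_arm([
  [0.02,0.08,1,0],
  [0,0,1,0],
  [0,0,1,0],
  [0,0,0.8,0],
  [0,0,0.45,0],
  [0,0,0,0],
  [0,0,0,0],
])

```text
time_s: 15.25
tcp_pos: [0.4806, 0.0388, 0.1878]
ee_rot: [[0.997, -0.079, 0.001], [-0.079, -0.997, 0.0], [0.001, -0.0, -1.0]]
wrist_force: [0.0, -0.8, -0.5]
gripper_width: 0.919
gripper_force: 0.0
```

jog_arm([
  [0,0,0,0],
  [0,0,0,0],
  [0,0,0,0],
  [0,0,0,0],
  [0,0,0,0],
  [0,0,0,0],
], grip=40)

```text
time_s: 15.85
tcp_pos: [0.4803, 0.0386, 0.1874]
ee_rot: [[0.997, -0.08, 0.0], [-0.08, -0.997, 0.0], [0.0, -0.0, -1.0]]
wrist_force: [-1.5, -0.5, 2.6]
gripper_width: 0.609
gripper_force: 30.0
```

jog_arm([
  [0,0,-0.5,0],
  [0,0,-1,0],
  [0,0,-1,0],
  [0,0,-0.5,0],
  [0,0,0,0],
  [0,0,0,0],
])

```text
time_s: 16.45
tcp_pos: [0.4798, 0.0384, 0.2468]
ee_rot: [[0.997, -0.08, -0.001], [-0.08, -0.997, 0.0], [-0.001, 0.0, -1.0]]
wrist_force: [1.3, -0.0, -2.3]
gripper_width: 0.615
gripper_force: 30.0
```

```bash
python3 - <<'E'
from look import *
look("w6",[("blank_oblong",.076)])
E
```

```text
t 16.45 tcp [0.4798 0.0384 0.2468] cam [0.548 0.032 0.226] F [ 1.3 -0.  -2.3]
blank_oblong (array([519.3,  34.6]), array([79.1, 53.4]), -5.01) 0.77 [[0.512, 0.035, 0.074]]
```

View pics/w6.png

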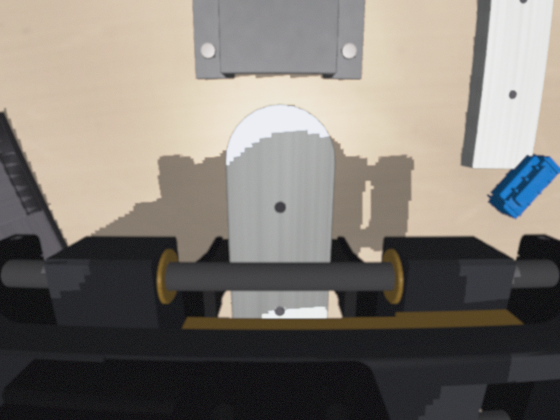

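The blank is held by its middle: far tip at px (280,105), holes at (280,207) and (279,311), axis aligned with the tool. I carry it over the die.

jog_arm([
  [0,0,0,-0.975],
  [0,0,0,-0.975],
  [0,0,0,-0.975],
  [0,0,0,-0.975],
  [0.18,-0.96,0,0],
  [0.18,-0.96,0,0],
  [0.18,-0.96,0,0],
  [0.18,-0.96,0,0],
  [0.18,-0.96,0,0],
  [0.18,-0.96,0,0],
])

```text
time_s: 17.6
tcp_pos: [0.4744, 0.1564, 0.2462]
ee_rot: [[0.973, 0.23, -0.002], [0.23, -0.973, -0.001], [-0.002, 0.001, -1.0]]
wrist_force: [-0.4, -0.3, -2.2]
gripper_width: 0.617
gripper_force: 30.0
```

jog_arm([
  [0.18,-0.96,0,0],
  [0.18,-0.96,0,0],
  [0.18,-0.96,0,0],
  [0.18,-0.96,0,0],
  [0.18,-0.96,0,0],
  [0.18,-0.96,0,0],
  [0,0,0,0],
  [0,0,0,0],
  [0,0,0,0],
])

```text
time_s: 18.5
tcp_pos: [0.469, 0.2724, 0.2469]
ee_rot: [[0.973, 0.23, -0.001], [0.23, -0.973, -0.001], [-0.001, 0.0, -1.0]]
wrist_force: [0.1, 0.7, -1.5]
gripper_width: 0.614
gripper_force: 30.0
```

```bash
python3 - <<'E'
from look import *
look("w7",[("die_oblong",.024),("blank_oblong",.076)])
s=sense();R=np.array(s["ee_rot"]);print("yaw",np.degrees(np.arctan2(R[1,0],R[0,0])),"tool d mm",((np.array([.4698,.2726,0])-np.array(s["tcp_pos"]))@R*1000).round(1))
E
```

```text
t 18.5 tcp [0.469  0.2724 0.2469] cam [0.536 0.288 0.227] F [ 0.1  0.7 -1.5]
die_oblong (array([506.9, 282. ]), array([124.3, 122.8]), -76.86) 0.61 []
blank_oblong (array([508.1, 281.1]), array([79. , 53.6]), 13.27) 0.63 [[0.5, 0.28, 0.074]]
yaw 13.26520518795792 tool d mm [ 6.000e-01 -2.000e-01  2.472e+02]
```

View pics/w7.png

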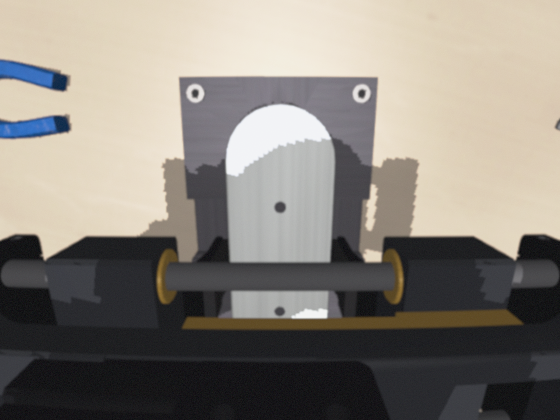

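jog_arm([
  [0.06,-0.02,0.6,0],
  [0,0,0.6,0],
  [0,0,0.3,0],
  [0,0,0,0],
  [0,0,0.2,0],
  [0,0,0.15,0],
  [0,0,0.15,0],
  [0,0,0,0],
])

```text
time_s: 19.55
tcp_pos: [0.4702, 0.2733, 0.2068]
ee_rot: [[0.973, 0.23, -0.0], [0.23, -0.973, -0.0], [-0.001, 0.0, -1.0]]
wrist_force: [-0.6, -0.7, -1.6]
gripper_width: 0.616
gripper_force: 30.0
```

Underside is at about 19.4 mm, below the 24 mm top, with no contact force, so it has entered the cavity. Continue down.

jog_arm([
  [0,0,0.15,0],
  [0,0,0.15,0],
  [0,0,0.15,0],
  [0,0,0.05,0],
  [0,0,0,0],
  [0,0,0,0],
])

```text
time_s: 20.15
tcp_pos: [0.4703, 0.2734, 0.1972]
ee_rot: [[0.973, 0.23, 0.0], [0.23, -0.973, 0.0], [0.0, -0.0, -1.0]]
wrist_force: [-0.2, -0.1, -3.0]
gripper_width: 0.617
gripper_force: 30.0
```

jog_arm([
  [0,0,0.06,0],
  [0,0,0.05,0],
  [0,0,0,0],
  [0,0,0,0],
])

```text
time_s: 20.55
tcp_pos: [0.4703, 0.2735, 0.1955]
ee_rot: [[0.973, 0.23, 0.0], [0.23, -0.973, 0.0], [0.0, -0.0, -1.0]]
wrist_force: [-1.0, 0.4, 3.1]
gripper_width: 0.615
gripper_force: 30.0
```

jog_arm([
  [0,0,0,0],
  [0,0,0,0],
  [0,0,0,0],
  [0,0,0,0],
  [0,0,-0.5,0],
  [0,0,-1,0],
  [0,0,-1,0],
  [-0.5,0,-1,0],
  [-0.5,0,-1,0],
  [-0.5,0,-1,0],
], grip=75)

```text
time_s: 21.55
tcp_pos: [0.4407, 0.2663, 0.3064]
ee_rot: [[0.973, 0.23, 0.001], [0.23, -0.973, 0.001], [0.001, -0.0, -1.0]]
wrist_force: [0.3, 0.1, 0.1]
gripper_width: 0.866
gripper_force: 0.0
```

jog_arm([
  [-0.5,0,0,0],
  [0,0,0,0],
  [0,0,0,0],
  [0,0,0,0],
])

```text
time_s: 21.95
tcp_pos: [0.4315, 0.2642, 0.3041]
ee_rot: [[0.973, 0.23, -0.001], [0.23, -0.973, -0.001], [-0.001, 0.001, -1.0]]
wrist_force: [0.4, 0.4, -0.1]
gripper_width: 0.859
gripper_force: 0.0
```

```bash
python3 - <<'E'
from look import *
look("w8",[("die_oblong",.024),("blank_oblong",.024)])
E
```

```text
t 21.95 tcp [0.4315 0.2642 0.3041] cam [0.498 0.28  0.284] F [ 0.4  0.4 -0.1]
die_oblong (array([475. , 274.6]), array([187.7, 124.2]), 13.0) 0.6 [[0.494, 0.278, 0.021]]
blank_oblong (array([470.7, 273.2]), array([158.2,  54.2]), 13.58) 0.85 [[0.475, 0.276, 0.021]]
```

View pics/w8.png

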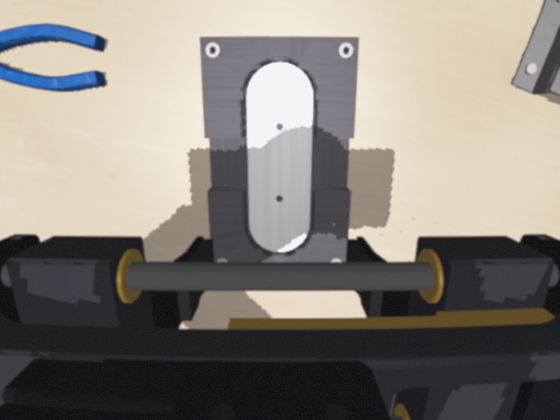

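The blank lies centred in the cavity, ends at px y≈62 and 252 with an even gap all round. It bottomed out with contact force at the expected 8 mm floor height, and the gripper is clear. Handing in.

```bash
python3 -c "
from station import r
print(r.finish_job())"
```

```text
the job is handed in; nothing more can be done
None
```

The oblong blank was drawn out of the sleeve, released flat on the worktop, then gripped by the middle and set flush in the round-ended die. I handed the job in at about 22 s; no verdict came back, but the last picture showed the blank centred and released.

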